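Set a test cassette under the reading window

ROBOT

A 6-joint arm with a two-finger parallel gripper is mounted at the origin on a cart in front of the work surface, level with it; the furniture and walls round the work are solid. World frame = base frame: x ahead of the robot, y to its left, z up, the work surface at z = 0. Lengths are in m, angles in rad, forces in N, time in s.
With the tool pointing down it reaches from about 0.35 to 0.775 m from the base axis. Payload 7.3 kg.
Tool frame: the origin (TCP) lies at the very end of the fingers, on their centre line; the grasp point (between the pads) lies 19 mm behind it; z points along the fingers, y is the line along which they close (so a half turn about z gives the same grasp; the last joint's range is limited). The gripper opens to 92 mm and grips with 3 to 60 N. Pads are 19 mm wide; open, the fingers measure 130 mm over their backs; the gripper's body (75 mm by 190 mm) begins 47 mm behind the grasp point.
Start: joints at [-1.296, 0.342, 1.524, -0, 1.275, -0.146], TCP at [0.214, -0.479, 0.206] pointing down, gripper open.
Joint ranges: [-2.53, 2.53], [-0.77, 2.02], [0.04, 2.7], [-1, 4.14], [0.28, 2.66], [-3.11, 3.11]. Speed limits (rad/s): [2.57, 2.57, 3.14, 3.14, 3.14, 3.14].

INTERFACE

Orientations are given as [roll, pitch, yaw] about the fixed x, y, z axes, in that order (R = Rz(yaw) Ry(pitch) Rx(roll)).
In Python, from cell import robot gives the robot as it stands.
- The arm moves only by the tool apply_moves, never from a script. Its argument "rows" is a list of rows, each an object with "xyz": the shift along the tool's x, y, z in mm, a list of three; "turn": the turn about the tool's z in rad. A call has 1 to 10 rows; each row shifts and turns the commanded pose from where the row before left it, along the tool's axes as they then stand; what a row does not reach is not made up. A row lasts 1/8 s, in which the tool goes at most 62.5 mm and 10.7 degrees, less where a joint would pass 70% of its speed; a pose out of reach is approached as far as the arm can. A call with a gripper value outside its range is refused whole. "gripper" is the opening, from 0 (shut) to 1 (fully open), set as the call begins (left out, the last holds). The fingers move at their own pace and stop on an object; "newtons" is the grip in N (left out, the last holds). Time passes only in rows, so rows that do not move let the fingers close. It gives the time, the measured TCP pose, the force and the opening at its end, in the units of the state.
- robot.observe(): the state, without advancing time (a new reading comes with each control period).
- robot.read_camera(name): name is "side" or "top"; returns a dict with "frame" (400x640x3 uint8, blue, green, red), "mtx" (3x3 intrinsics, pixels), "R" (3x3) and "t" (3): a world point X has camera coordinates R X + t. Camera axes: x right, y down, z forward; pixel columns grow to the right and rows downward; lengths in m; the calibration is good to about 2 mm. A picture is of the moment at which its call begins. There is no depth.
- robot.hand_in(): hands the job in, once; it reports no verdict.
The state is a dict: "time": time; "qpos": joint angles; "qvel": joint speeds; "joint_efforts": joint torques, N m; "tool_pos": TCP position; "tool_rot": TCP orientation; "contact_force": force on the tool from outside, world axes, zero at the start; "torque": the same for the moment, N m; "opening": finger opening in m.
Only numpy, scipy, OpenCV 4.12 (cv2) and the standard library are available. Lean on these libraries where they do the work, as an engineer would, in place of code of your own. Each camera call takes 0.05 s, during which the arm holds its last target. There are 200 camera calls.

TASK

The twin reading stand has two sprung carriages: one carries a white test cassette, the other an orange blanking plate. With the fingertips, push the blue bar of the carriage that carries the white cassette all the way in to its stop, then let go so that it springs back and is caught half-way by its stop pin, with the cassette under the reading window. Only push on the front of the bar: do not grip or hook it, do not touch or lift the cassette, leave the other carriage home, and leave the bottle and timer alone.

Things in the scene. Friction and masses are not known exactly. Their poses are not given: they have to be found in the camera images.
- stand: twin reading stand, fixed: grey base 220 x 216 x 10 mm, three rails 24 mm high along x. Origin on the bench under the base, which runs from x = -30 to +190 mm; +x is the push direction, +y the left lane, z up. Lanes lie at y = +52 and -52 mm. A black window frame (top 46 mm high) spans it at x = 40 to 90 mm; stop pins with red knobs stand at x = 132 mm, 65 mm high (74 mm lifted).
- left_bar (a point): centre of the front face of the left lane's blue push bar, 39 mm above the bench; moves with the carriage (home: x = -50 mm in the stand's frame). The bar is 88 mm wide (y), 9 mm thick with its black back, from 26 to 52 mm above the bench; 16 mm beside it is the other lane's bar. Push on this face from the front, along the stand's +x. It passes over base and rails: keep fingertips over 26 mm above the bench.
- left_slide (a joint): travel of the left carriage, m: 0 = home (start), grows along the stand's +x, 0.055 = stop. Its spring pushes back with 1 N at 0, 2.2 N at 0.03, 3.2 N at 0.055; a damper adds 12 N per m/s; lifting the pin adds about 1 N on the way in. Beyond about 0.032 the pin drops behind the tooth; released then, the carriage returns to 0.030 and is held there.
- left_pin (a joint): lift of the left lane's stop pin, m: 0 = down, about 0.008 when riding over the tooth; sprung down
- left_window (a point): centre of the left lane's reading window, at the top of its frame, 46 mm above the bench; the opening is 32 x 90 mm
- right_bar (a point): centre of the front face of the right lane's blue push bar, 39 mm above the bench; moves with the carriage (home: x = -50 mm in the stand's frame). Size and use as for the left bar. To the right of the stand a fixed clear glass screen, 6 mm thick and 0.7 m high, stands on the bench in the plane y = 0 of the robot, from x = 0.33 to 0.95 m: keep the arm on its left.
- right_slide (a joint): travel of the right carriage, same as the left one
- right_pin (a joint): lift of the right lane's stop pin, m: 0 = down, about 0.008 when riding over the tooth; sprung down
- right_window (a point): centre of the right lane's reading window, at the top of its frame, 46 mm above the bench; the opening is 32 x 90 mm
- cassette_mid (a point): centre of the white test cassette, 20 x 70 x 5 mm, loose in the pocket of one carriage (left or right, differs each time), its long side across the stand; 18.5 mm above the bench and, along x, 85 mm behind the front face of that lane's push bar
- cassette: the white test cassette; origin at the centre of its underside
- blank_mid (a point): centre of the orange blanking plate, 20 x 70 x 5 mm, loose in the pocket of the other carriage in the same way
- antisera_mid (a point): middle of a loose white dropper bottle with blue cap, 22 mm across, 58 mm high
- timer_mid (a point): middle of a loose bench timer lying on its back, 62 x 66 x 18 mm
There are look-alikes about, which are no part of the job. What is meant by the cassette is not purple or yellow, and is the smaller of those in its own colour.

How it is judged:
By the outcome, as a careful person would: the job done as asked, in the order asked, and still so for the second after the job is handed in, with the robot touching nothing.
It also fails if it takes over 32 s, if anything falls off the work surface, if the arm or the gripper's body presses on something with over 40 N, if the wrist force passes 120 N, or if a joint passes its speed limit or range.

## Working session

There is one attempt and no reset: what is moved stays moved. The work goes in short steps, Python scripts to look and compute and a tool call to move; the robot and the scene stay as the last step left them, time stands still between calls to the robot, and variables do not carry over. Pictures are saved under pics/ and viewed, on a budget of 10 in all, crops included, one or two more only if the job needs it, and the job is handed in when it is done.

Besides the shell and the picture viewer there is one more tool, called after "Call:" by a JSON object that holds its "method" and its "body", one argument or row to a line. apply_moves: Moves the arm, as the interface text tells. Its arguments: {"type":"object","properties":{"rows":{"type":"array"},"gripper":{"type":"number"},"newtons":{"type":"number"}},"required":["rows"]}

```bash
mkdir -p pics; python3 - <<'E'
from cell import robot
import cv2,json,numpy as np
for n in("side","top"):
    c=robot.read_camera(n);cv2.imwrite(f"pics/{n}0.png",c["frame"])
    np.savez(f"{n}0.npz",**c)
    print(n,c["mtx"].round(1).tolist(),c["R"].round(3).tolist(),c["t"].round(3).tolist())
s=robot.observe();print(s["time"],s["tool_pos"],s["tool_rot"],s["contact_force"])
E
```

```text
side [[474.0, 0.0, 320.2], [0.0, 474.0, 201.3], [0.0, 0.0, 1.0]] [[-0.854, -0.521, 0.012], [-0.267, 0.418, -0.868], [0.447, -0.745, -0.496]] [0.6, 0.084, 0.962]
top [[460.1, 0.0, 322.2], [0.0, 460.1, 207.4], [0.0, 0.0, 1.0]] [[0.026, -1.0, -0.015], [-0.997, -0.025, -0.068], [0.068, 0.017, -0.998]] [0.265, 0.576, 0.958]
0.1 [ 0.21436968 -0.47880674  0.20533329] [-3.14023498e+00 -1.74805521e-04  4.20830063e-01] [-0.81748129  0.44645884  0.02413788]
```

View pics/top0.png

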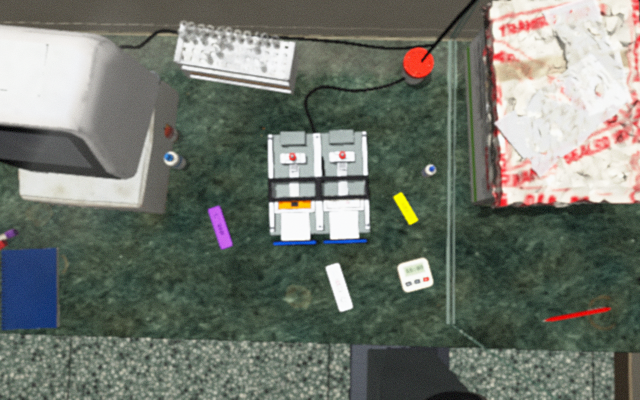

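View pics/side0.png

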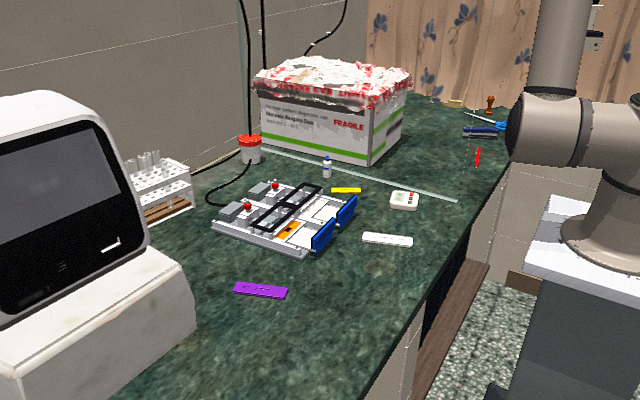

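```bash
cat > h.py <<'E'
import numpy as np,cv2
def ray(c,uv,z):
    d=np.linalg.inv(c["mtx"])@np.array([uv[0],uv[1],1.]); R=c["R"]
    o=-R.T@c["t"]; d=R.T@d
    return o+d*(z-o[2])/d[2]
def proj(c,X):
    p=c["mtx"]@(c["R"]@np.array(X)+c["t"]);return p[:2]/p[2]
E
python3 - <<'E'
import numpy as np,cv2
from h import *
T=np.load("top0.npz");S=np.load("side0.npz")
t=T["frame"][120:255,255:385];s=S["frame"][165:265,205:365]
a=cv2.resize(t,None,fx=3,fy=3,interpolation=2);b=cv2.resize(s,None,fx=2.5,fy=2.5,interpolation=2)
o=np.zeros((max(a.shape[0],b.shape[0]),a.shape[1]+b.shape[1],3),np.uint8);o[:a.shape[0],:a.shape[1]]=a;o[:b.shape[0],a.shape[1]:]=b
cv2.imwrite("pics/crop.png",o)
for n,c in(("top",T),("side",S)):
    print(n,"cam",(-c["R"].T@c["t"]).round(3))
    hsv=cv2.cvtColor(c["frame"],cv2.COLOR_BGR2HSV)
    for col,lo,hi in(("blue",(100,130,60),(125,255,255)),("red",(0,150,90),(6,255,255)),("orange",(10,150,120),(22,255,255))):
        m=cv2.inRange(hsv,lo,hi)
        for k in cv2.findContours(m,0,2)[0]:
            if cv2.contourArea(k)<6: continue
            x,y,w,h=cv2.boundingRect(k); 
            if not(200<x<400 and 120<y<270): continue
            r=cv2.minAreaRect(k)
            print(col,(x,y,w,h),np.round(cv2.boxPoints(r),1).tolist())
E
```

```text
top cam [0.503 0.264 0.999]
blue (273, 240, 44, 6) [[272.8999938964844, 241.0], [316.0, 239.89999389648438], [316.1000061035156, 244.3000030517578], [273.0, 245.5]]
blue (323, 239, 45, 5) [[322.8999938964844, 240.0], [367.0, 238.5], [367.1000061035156, 242.5], [323.1000061035156, 243.89999389648438]]
orange (279, 200, 32, 9) [[278.70001220703125, 201.0], [310.0, 199.89999389648438], [310.29998779296875, 207.5], [279.0, 208.60000610351562]]
side cam [0.105 0.994 0.542]
blue (312, 218, 24, 35) [[307.0, 243.0], [333.5, 216.5], [343.5, 226.5], [317.0, 253.0]]
blue (337, 195, 21, 33) [[331.8999938964844, 218.60000610351562], [354.6000061035156, 193.6999969482422], [364.29998779296875, 202.5], [341.6000061035156, 227.39999389648438]]
blue (324, 156, 6, 5) [[324.0, 158.0], [326.5, 155.5], [329.5, 158.5], [327.0, 161.0]]
red (244, 202, 7, 8) [[244.0, 202.0], [250.0, 202.0], [250.0, 209.0], [244.0, 209.0]]
red (272, 182, 7, 7) [[272.0, 188.0], [272.0, 182.0], [278.0, 182.0], [278.0, 188.0]]
red (238, 134, 23, 13) [[238.0, 134.0], [260.0, 134.0], [260.0, 146.0], [238.0, 146.0]]
red (350, 124, 5, 4) [[350.0, 124.0], [354.0, 124.0], [354.0, 127.0], [350.0, 127.0]]
orange (275, 221, 26, 18) [[275.0, 236.0], [295.20001220703125, 217.6999969482422], [300.20001220703125, 223.1999969482422], [280.1000061035156, 241.60000610351562]]
```

View pics/crop.png

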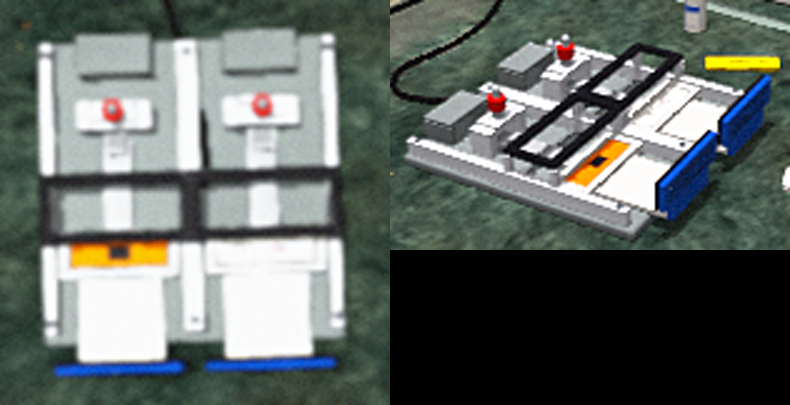

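The left lane holds the orange plate (top-view pixel 294,204) and the right lane holds a white cassette under 345,203. So I push the right bar, whose blue pixels centre near 345,241.

```bash
python3 - <<'E'
import numpy as np,cv2
from h import *
from scipy.optimize import least_squares
T=np.load("top0.npz");S=np.load("side0.npz")
for n,a,b,zz in (("L",(273,245.5),(316.2,244.4),.026),("R",(323,244),(367.3,242.7),.026),("Rtop",(323,239.5),(367.3,238.2),.052),("Ltop",(273,240.5),(316.2,239.5),.052)):
    A=ray(T,a,zz);B=ray(T,b,zz);print(n,A.round(4),B.round(4),"w",np.linalg.norm(A-B).round(4),"yaw",np.arctan2(A[0]-B[0],B[1]-A[1])%np.pi)
# bar centres by two views (blue blob centroid ~ front face), 
def tri(p,q):
    A=[];b=[]
    for c,uv in((T,p),(S,q)):
        d=c["R"].T@np.linalg.inv(c["mtx"])@[*uv,1];d/=np.linalg.norm(d);M=np.eye(3)-np.outer(d,d);A.append(M);b.append(M@(-c["R"].T@c["t"]))
    return np.linalg.solve(sum(A),sum(b))
cent={}
for n,c in(("T",T),("S",S)):
    m=cv2.inRange(cv2.cvtColor(c["frame"],cv2.COLOR_BGR2HSV),(100,110,50),(125,255,255))
    k,l,st,ce=cv2.connectedComponentsWithStats(m)
    cent[n]=[(ce[i].round(1).tolist(),int(st[i,4])) for i in range(1,k) if st[i,4]>80 and 250<ce[i][0]<380 and ce[i][1]<270 and ce[i][1]>180]
print(cent)
X=tri((345.2,241.2),(347.8,210.5));print("right bar tri",X)
X=tri((294.5,242.7),(325.2,235));print("left",X)
for n,p,q in(("Lpin",(292.3,157.0),(247,205.5)),("Rpin",(342,154.7),(275,185.3))):print(n,tri(p,q))
E
```

```text
L [0.4853 0.3817 0.026 ] [0.49   0.2905 0.026 ] w 0.0913 yaw 0.05185997570230594
R [0.4912 0.2762 0.026 ] [0.4964 0.183  0.026 ] w 0.0933 yaw 0.05572068829438148
Rtop [0.5007 0.2761 0.052 ] [0.5058 0.1854 0.052 ] w 0.0909 yaw 0.05559521454263194
Ltop [0.496  0.3789 0.052 ] [0.5004 0.2901 0.052 ] w 0.0889 yaw 0.049413279850402336
{'T': [([294.1, 242.7], 200), ([345.1, 241.1], 193)], 'S': [([346.9, 211.2], 351), ([323.5, 235.7], 433)]}
right bar tri [0.49723087 0.22919511 0.03142929]
left [0.49052898 0.33493146 0.03176933]
Lpin [0.67121291 0.34492742 0.04586271]
Rpin [0.67755828 0.24035811 0.04514121]
```

Call:
{"method": "apply_moves", "body": {
  "rows": [
    {"xyz":[0,0,-40],"turn":0.18},
    {"xyz":[0,0,-40],"turn":0.183},
    {"xyz":[0,0,-40],"turn":0},
    {"xyz":[0,-40,0],"turn":0},
    {"xyz":[0,-40,0],"turn":0},
    {"xyz":[0,-40,0],"turn":0},
    {"xyz":[0,0,0],"turn":0}
  ],
  "gripper": 0,
  "newtons": 20
}}

```text
time: 0.98
tool_pos: [0.2075, -0.3574, 0.3264]
tool_rot: [3.141, -0.0, 0.059]
contact_force: [0.6, -0.7, -0.6]
opening: 0.0264
```

```bash
python3 - <<'E'
from cell import robot
s=robot.observe();print({k:s[k] for k in("time","qpos","tool_pos","tool_rot","contact_force","opening")})
E
```

```text
{'time': 0.975, 'qpos': array([-1.23084177e+00,  5.69072598e-02,  1.55756992e+00,  1.10682112e-04,
        1.52658731e+00,  2.80831222e-01]), 'tool_pos': array([ 0.20750043, -0.35744406,  0.326368  ]), 'tool_rot': array([ 3.14111583e+00, -2.52625732e-04,  5.91185360e-02]), 'contact_force': array([ 0.64678067, -0.71819485, -0.62417683]), 'opening': 0.026426401173628294}
```

Call:
{"method": "apply_moves", "body": {
  "rows": [
    {"xyz":[0,-35,0],"turn":0},
    {"xyz":[0,-35,0],"turn":0},
    {"xyz":[0,-35,0],"turn":0},
    {"xyz":[0,-35,0],"turn":0},
    {"xyz":[0,0,0],"turn":0}
  ]
}}

```text
time: 1.6
tool_pos: [0.1996, -0.219, 0.3262]
tool_rot: [3.141, -0.0, 0.059]
contact_force: [0.2, -0.7, -0.2]
opening: 0.0004
```

```bash
python3 - <<'E'
from cell import robot
s=robot.observe();print({k:s[k] for k in("time","qpos","tool_pos","tool_rot","contact_force","opening")})
E
```

```text
{'time': 1.6, 'qpos': array([-1.09267052e+00, -1.83788891e-01,  1.77825804e+00,  1.97810732e-05,
        1.54594732e+00,  4.19004579e-01]), 'tool_pos': array([ 0.19956058, -0.21902071,  0.32622163]), 'tool_rot': array([ 3.14052626e+00, -4.96595347e-04,  5.91210148e-02]), 'contact_force': array([ 0.18337847, -0.73117018, -0.1620655 ]), 'opening': 0.00040572152857559573}
```

```bash
python3 - <<'E'
import numpy as np
from scipy.optimize import least_squares
D=[(.342,1.524,.5189,.2055),(.05691,1.55757,.4062,.32637),(-.18379,1.77826,np.sqrt(.19956**2+.21902**2-.0765**2),.32622)]
f=lambda v:np.ravel([(v[0]+v[2]*np.sin(a)+v[3]*np.sin(a+b+v[4])-p, v[1]+v[2]*np.cos(a)+v[3]*np.cos(a+b+v[4])-z) for a,b,p,z in D])
r=least_squares(lambda v:np.r_[f(v),1e-4*(v-[0,.1,.4,.35,0])],[0,.1,.4,.35,0]);v=r.x;print(v,np.abs(f(v)).max())
for p in(.26,.24,.22,.2,.18):
  for z in(.2,.26,.3,.33,.38):
    s=least_squares(lambda q:[v[0]+v[2]*np.sin(q[0])+v[3]*np.sin(q.sum()+v[4])-p,v[1]+v[2]*np.cos(q[0])+v[3]*np.cos(q.sum()+v[4])-z],[-.3,1.9],bounds=([-.77,.04],[2.02,2.7]))
    print(p,z,s.x.round(2),s.cost<1e-6, round(np.pi-s.x.sum(),2))
E
```

```text
[-0.00194022 -0.11345902  0.50566138  0.38491575  0.12611068] 2.920915625270748e-05
0.26 0.2 [-0.15  2.1 ] True 1.19
0.26 0.26 [-0.21  1.97] True 1.38
0.26 0.3 [-0.23  1.88] True 1.49
0.26 0.33 [-0.24  1.81] True 1.57
0.26 0.38 [-0.25  1.68] True 1.7
0.24 0.2 [-0.19  2.13] True 1.2
0.24 0.26 [-0.25  2.  ] True 1.39
0.24 0.3 [-0.27  1.91] True 1.5
0.24 0.33 [-0.28  1.84] True 1.59
0.24 0.38 [-0.29  1.71] True 1.72
0.22 0.2 [-0.24  2.16] True 1.22
0.22 0.26 [-0.29  2.03] True 1.41
0.22 0.3 [-0.32  1.94] True 1.52
0.22 0.33 [-0.32  1.86] True 1.6
0.22 0.38 [-0.33  1.73] True 1.74
0.2 0.2 [-0.29  2.19] True 1.23
0.2 0.26 [-0.34  2.06] True 1.43
0.2 0.3 [-0.36  1.96] True 1.54
0.2 0.33 [-0.37  1.89] True 1.62
0.2 0.38 [-0.37  1.76] True 1.75
0.18 0.2 [-0.34  2.22] True 1.26
0.18 0.26 [-0.39  2.08] True 1.45
0.18 0.3 [-0.41  1.98] True 1.56
0.18 0.33 [-0.41  1.91] True 1.65
0.18 0.38 [-0.41  1.78] True 1.77
```

Call:
{"method": "apply_moves", "body": {
  "rows": [
    {"xyz":[4,-30,0],"turn":0},
    {"xyz":[4,-30,0],"turn":0},
    {"xyz":[4,-30,0],"turn":0},
    {"xyz":[4,-30,0],"turn":0},
    {"xyz":[4,-30,0],"turn":0},
    {"xyz":[4,-30,0],"turn":0},
    {"xyz":[4,-30,0],"turn":0},
    {"xyz":[4,-30,0],"turn":0},
    {"xyz":[4,-30,0],"turn":0},
    {"xyz":[4,-30,0],"turn":0}
  ]
}}

```text
time: 2.85
tool_pos: [0.2234, 0.0829, 0.3261]
tool_rot: [3.141, -0.001, 0.057]
contact_force: [-0.0, 0.4, -0.4]
opening: 0.0007
```

Call:
{"method": "apply_moves", "body": {
  "rows": [
    {"xyz":[4,-35,0],"turn":0},
    {"xyz":[4,-35,0],"turn":0},
    {"xyz":[4,-35,0],"turn":0},
    {"xyz":[4,-20,0],"turn":0},
    {"xyz":[0,0,0],"turn":0}
  ]
}}

```text
time: 3.48
tool_pos: [0.2319, 0.2088, 0.3255]
tool_rot: [3.141, 0.001, 0.06]
contact_force: [-0.6, -0.0, -1.0]
opening: 0.0007
```

Call:
{"method": "apply_moves", "body": {
  "rows": [
    {"xyz":[40,-1,0],"turn":0},
    {"xyz":[40,-1,0],"turn":0},
    {"xyz":[40,-1,30],"turn":0},
    {"xyz":[40,-1,40],"turn":0},
    {"xyz":[39,-1,40],"turn":0},
    {"xyz":[0,0,40],"turn":0},
    {"xyz":[0,0,40],"turn":0},
    {"xyz":[0,0,40],"turn":0},
    {"xyz":[0,0,20],"turn":0},
    {"xyz":[0,0,0],"turn":0}
  ]
}}

```text
time: 4.72
tool_pos: [0.4289, 0.2228, 0.0745]
tool_rot: [3.14, 0.003, 0.057]
contact_force: [-0.3, 0.1, 0.5]
opening: 0.0006
```

```bash
python3 - <<'E'
from cell import robot
import cv2,numpy as np
from h import *
o=[]
X=robot.observe()["tool_pos"]
for n in("top","side"):
    c=robot.read_camera(n);np.savez(n+"1.npz",**c);u=proj(c,X);print(n,u)
    x,y=(260,130) if n=="top" else (230,110)
    o.append(cv2.resize(c["frame"][y:y+160,x:x+130],None,fx=3,fy=3,interpolation=2))
cv2.imwrite("pics/c1.png",np.hstack(o))
s=robot.observe();print(s["time"],s["tool_pos"],s["qpos"],s["contact_force"])
E
```

```text
top [348.67340079 276.36644165]
side [379.53143468 200.0654102 ]
4.825 [0.4301985  0.22372434 0.07644346] [ 3.21528188e-01  4.21650814e-01  1.80902068e+00 -3.38904139e-04
  9.10103222e-01  1.83560152e+00] [-1.47010768 -0.0487458   0.65925971]
```

View pics/c1.png

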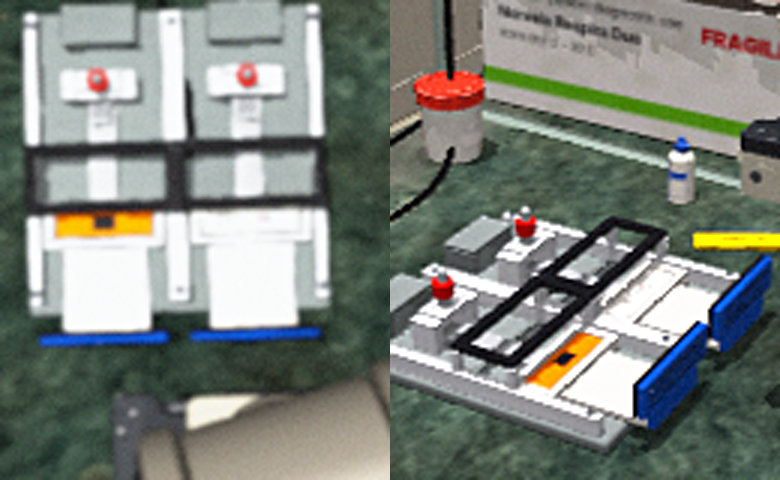

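Call:
{"method": "apply_moves", "body": {
  "rows": [
    {"xyz":[0,-2,20],"turn":0},
    {"xyz":[0,0,20],"turn":0},
    {"xyz":[20,0,0],"turn":0},
    {"xyz":[20,0,0],"turn":0},
    {"xyz":[0,0,0],"turn":0}
  ]
}}

```text
time: 5.45
tool_pos: [0.4711, 0.2287, 0.0371]
tool_rot: [-3.141, -0.003, 0.057]
contact_force: [-1.3, 0.2, -0.1]
opening: 0.0005
```

```bash
python3 - <<'E'
from cell import robot
import cv2,numpy as np
from h import *
X=robot.observe()["tool_pos"]
c=robot.read_camera("side");u=proj(c,X);print(u)
cv2.imwrite("pics/c2.png",cv2.resize(c["frame"][130:260,265:425],None,fx=4,fy=4,interpolation=2))
s=robot.observe();print(s["time"],s["tool_pos"],s["contact_force"])
E
```

```text
[358.473748   211.49704118]
5.5 [0.46966761 0.22852304 0.03674238] [-0.61946529  0.37925189 -0.39284556]
```

View pics/c2.png

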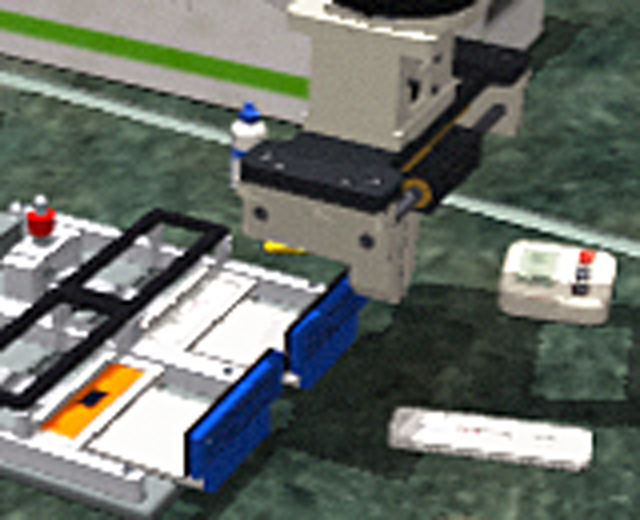

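```bash
python3 - <<'E'
import numpy as np
from h import *
S=np.load("side0.npz");T=np.load("top0.npz")
c,s=np.cos(.058),np.sin(.058)
def W(o,x,y,z):return [o[0]+c*x-s*y,o[1]+s*x+c*y,z]
def cr(p):return ((p-[265,130])*4).round(0)
B=(.497,.230)
for y in(-.044,.044):
  for z in(.026,.052):print("bar",y,z,proj(S,W(B,0,y,z)).round(1),cr(proj(S,W(B,0,y,z))),"top",proj(T,W(B,0,y,z)).round(1))
F=(.4697,.2285)
for x in(-.0095,.0095):
  for y in(-.019,.019):print("fing",x,y,cr(proj(S,W(F,x,y,.0367))))
  print("bodybottom", cr(proj(S,W(F,x,.019,.0367+.066))))
E
```

```text
bar -0.044 0.026 [355.6 203.8] [362. 295.] top [365.9 241.2]
bar -0.044 0.052 [356.2 193.3] [365. 253.] top [366.9 241.2]
bar 0.044 0.026 [337.8 222.6] [291. 371.] top [324.1 242.5]
bar 0.044 0.052 [338.2 211.7] [293. 327.] top [324.  242.6]
fing -0.0095 -0.019 [408. 316.]
fing -0.0095 0.019 [378. 349.]
bodybottom [386. 234.]
fing 0.0095 -0.019 [375. 307.]
fing 0.0095 0.019 [344. 339.]
bodybottom [350. 226.]
```

```bash
python3 - <<'E'
from cell import robot
import cv2,numpy as np
from h import *
c=robot.read_camera("side");np.savez("side2.npz",**c)
f=c["frame"][165:225,320:385].astype(float)
f=255*(f/255)**.5
cv2.imwrite("pics/c3.png",cv2.resize(f.astype(np.uint8),None,fx=10,fy=10,interpolation=cv2.INTER_NEAREST)[:600])
E
```

```text
(no output)
```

View pics/c3.png

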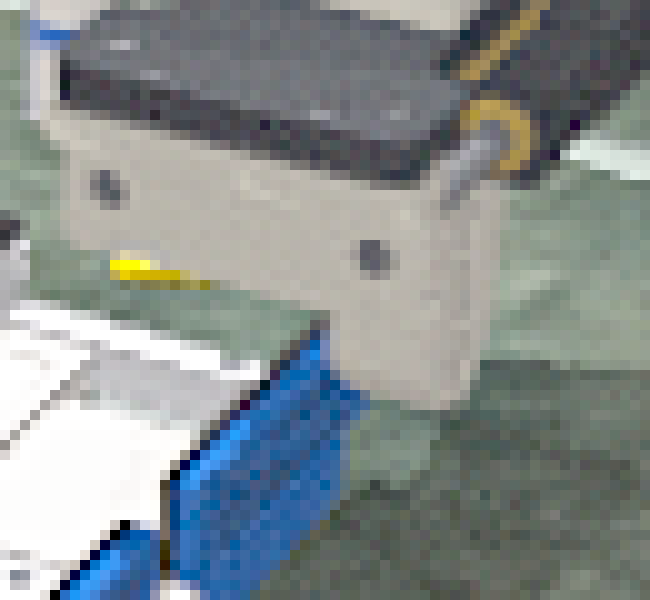

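```bash
python3 - <<'E'
import numpy as np
a=np.load("side0.npz")["frame"].astype(int);b=np.load("side2.npz")["frame"].astype(int)
for y in range(196,220,2):
    print(y,' '.join("%s>%s"%(','.join(map(str,a[y,x])),','.join(map(str,b[y,x]))) for x in range(350,370,3)))
E
```

```text
196 65,84,66>61,78,50 77,34,18>98,110,117 238,94,20>116,128,131 71,87,70>113,124,132 63,75,65>120,135,140 53,65,55>97,102,112 75,93,75>104,113,119
198 24,26,31>34,40,41 255,115,9>126,124,123 87,39,12>113,126,132 73,90,66>115,127,131 30,38,27>112,123,132 48,55,39>97,108,114 79,90,75>104,110,114
200 211,77,8>143,48,7 162,65,13>112,113,118 66,42,26>115,127,135 65,78,59>117,130,134 63,74,55>109,120,127 68,84,61>96,102,109 77,85,68>77,94,76
202 243,98,20>121,43,0 65,33,17>74,49,38 100,46,15>101,114,117 71,84,60>115,128,131 78,88,68>115,124,134 80,93,70>94,100,106 70,83,66>37,42,30
204 71,33,13>88,31,5 93,35,12>97,34,8 80,42,26>76,55,44 71,81,59>99,107,115 77,82,62>98,105,115 70,77,56>104,114,121 68,86,62>38,43,31
206 70,32,5>66,23,0 83,31,7>80,30,0 81,75,55>79,69,52 61,70,54>60,65,46 62,62,50>40,44,32 57,70,46>35,43,36 59,68,51>35,39,24
208 86,33,13>86,38,8 89,36,14>86,39,14 54,67,53>50,59,46 60,72,53>50,55,45 76,88,70>68,77,60 59,74,52>25,33,27 65,78,56>26,31,27
210 55,24,5>61,28,14 101,42,14>101,42,9 75,89,72>68,80,66 83,95,79>71,84,68 86,102,83>68,78,62 81,98,79>40,44,36 59,72,52>27,36,30
212 113,42,13>110,41,8 98,49,16>97,45,15 52,70,53>55,61,47 62,74,59>65,74,63 70,84,66>32,38,31 84,103,79>39,42,36 76,88,73>36,41,34
214 104,42,5>97,36,7 95,49,24>91,45,21 30,38,27>15,25,15 65,68,54>24,24,19 93,110,92>42,52,45 68,84,66>22,38,25 67,85,67>27,29,18
216 98,36,3>101,40,14 13,27,21>11,22,17 39,46,39>32,32,30 69,85,71>28,38,31 87,96,83>36,40,37 70,80,71>21,30,26 66,81,64>34,36,30
218 62,36,24>58,34,16 28,37,26>25,29,24 63,78,64>29,33,25 59,75,56>24,31,26 66,80,72>34,32,33 61,78,67>35,43,40 53,70,57>30,33,33
```

```bash
python3 - <<'E'
import cv2,numpy as np
c=np.load("side0.npz")
f=c["frame"][185:260,295:375].astype(float);f=255*(f/255)**.5
cv2.imwrite("pics/c4.png",cv2.resize(f.astype(np.uint8),None,fx=8,fy=8,interpolation=cv2.INTER_NEAREST))
E
```

```text
(no output)
```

View pics/c4.png

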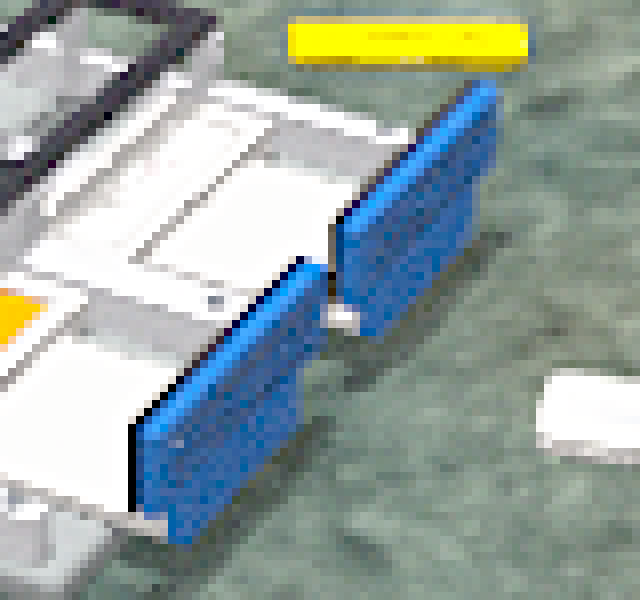

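Call:
{"method": "apply_moves", "body": {
  "rows": [
    {"xyz":[0,0,6],"turn":0},
    {"xyz":[10,0,0],"turn":0},
    {"xyz":[0,0,0],"turn":0}
  ]
}}

```text
time: 5.92
tool_pos: [0.4799, 0.2293, 0.0299]
tool_rot: [-3.142, -0.001, 0.058]
contact_force: [-0.8, 0.2, 0.1]
opening: 0.0007
```

```bash
python3 - <<'E'
from cell import robot
import cv2,numpy as np
from h import *
X=robot.observe()["tool_pos"]
c=robot.read_camera("side");np.savez("side3.npz",**c)
u=(proj(c,X)-[320,165])*10;print(u, proj(c,X))
f=c["frame"][165:225,320:385].astype(float);f=255*(f/255)**.5
f=cv2.resize(f.astype(np.uint8),None,fx=10,fy=10,interpolation=cv2.INTER_NEAREST)
cv2.circle(f,tuple(int(v) for v in u),5,(255,0,255),-1)
cv2.imwrite("pics/c5.png",f)
s=robot.observe();print(s["time"],s["tool_pos"],s["tool_rot"],s["contact_force"])
E
```

```text
[344.30797873 484.25989471] [354.43079787 213.42598947]
5.975 [0.47938611 0.22928984 0.02986903] [ 3.14156227e+00 -2.72824331e-04  5.77085470e-02] [ 0.35649972 -0.53654681 -1.31758555]
```

View pics/c5.png

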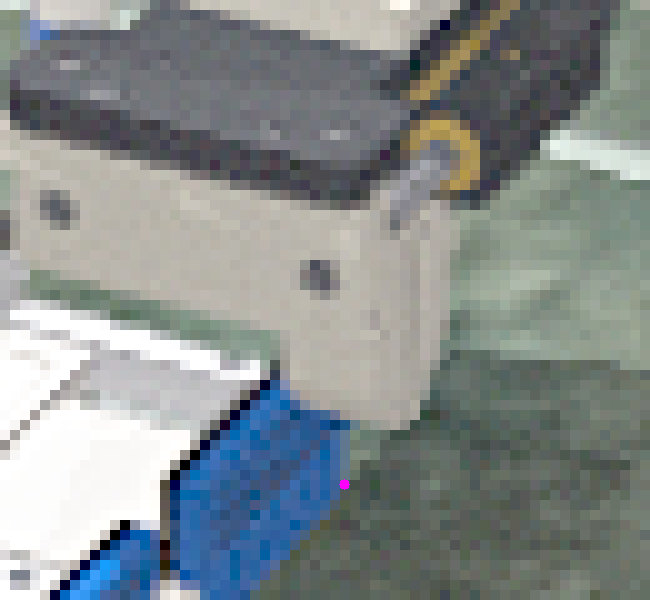

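```bash
python3 - <<'E'
import numpy as np
from h import *
T=np.load("top1.npz");S=np.load("side3.npz")
for z in(.13,.15,.17,.2):print(z,ray(T,(298.5,262),z).round(3),"TCP then .4302 .2237 .0764 -> expect front x .468+, end y ~.319")
c,s=np.cos(.058),np.sin(.058);F=(.4794,.2293)
for y in(.095,.065,-.095):
  for x in(-.0375,.0375):
    print(y,x,[proj(S,[F[0]+c*x-s*y,F[1]+s*x+c*y,z]).round(0).tolist() for z in(.03,.096,.13,.16)])
E
python3 - <<'E'
import numpy as np,cv2
a=np.load("side3.npz")["frame"][60:260,260:460]
t=np.load("top1.npz")["frame"][200:400,260:460]
cv2.imwrite("pics/c6.png",cv2.resize(np.hstack([a,t]),None,fx=2,fy=2,interpolation=2))
E
```

```text
0.13 [0.458 0.32  0.13 ] TCP then .4302 .2237 .0764 -> expect front x .468+, end y ~.319
0.15 [0.459 0.319 0.15 ] TCP then .4302 .2237 .0764 -> expect front x .468+, end y ~.319
0.17 [0.46  0.317 0.17 ] TCP then .4302 .2237 .0764 -> expect front x .468+, end y ~.319
0.2 [0.461 0.316 0.2  ] TCP then .4302 .2237 .0764 -> expect front x .468+, end y ~.319
0.095 -0.0375 [[352.0, 241.0], [354.0, 211.0], [354.0, 195.0], [355.0, 180.0]]
0.095 0.0375 [[317.0, 230.0], [318.0, 201.0], [318.0, 185.0], [318.0, 171.0]]
0.065 -0.0375 [[358.0, 233.0], [360.0, 204.0], [361.0, 188.0], [362.0, 174.0]]
0.065 0.0375 [[324.0, 223.0], [325.0, 195.0], [325.0, 179.0], [325.0, 165.0]]
-0.095 -0.0375 [[388.0, 198.0], [390.0, 171.0], [392.0, 157.0], [393.0, 144.0]]
-0.095 0.0375 [[357.0, 190.0], [358.0, 164.0], [359.0, 150.0], [360.0, 137.0]]
```

View pics/c6.png

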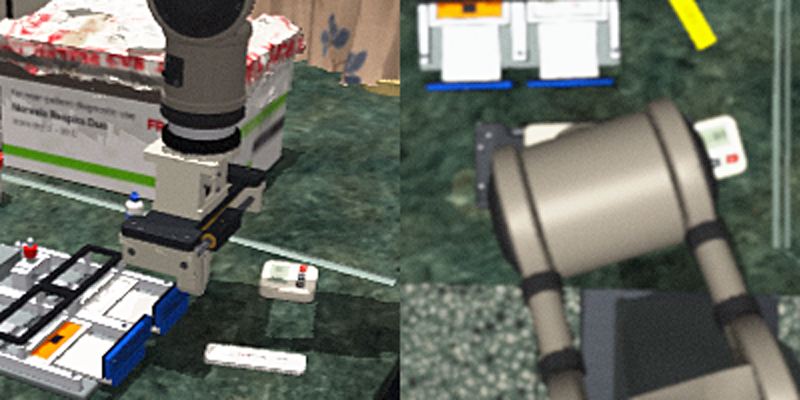

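The gripper's visible end looks about 8 px higher than the calibration predicts. I'll check it with a gentle touch: a few mm of push on the bar, well short of the latch.

Call:
{"method": "apply_moves", "body": {
  "rows": [
    {"xyz":[4,0,0],"turn":0},
    {"xyz":[4,0,0],"turn":0},
    {"xyz":[4,0,0],"turn":0},
    {"xyz":[4,0,0],"turn":0},
    {"xyz":[0,0,0],"turn":0}
  ]
}}

```text
time: 6.6
tool_pos: [0.4953, 0.2302, 0.0298]
tool_rot: [3.142, -0.0, 0.058]
contact_force: [-1.8, -0.9, -0.0]
opening: 0.0005
```

```bash
python3 - <<'E'
from cell import robot
import cv2,numpy as np
from h import *
a=np.load("side0.npz")["frame"]
c=robot.read_camera("side");t=robot.read_camera("top")
np.savez("side4.npz",**c)
f=np.hstack([c["frame"][185:240,315:375],t["frame"][195:250,315:375]]).astype(float);f=255*(f/255)**.6
cv2.imwrite("pics/c7.png",cv2.resize(f.astype(np.uint8),None,fx=6.5,fy=6.5,interpolation=cv2.INTER_NEAREST))
for i in range(3):
    s=robot.observe();print(s["time"],s["tool_pos"],s["contact_force"],s["torque"])
E
```

```text
6.7 [0.49520814 0.23015858 0.02986348] [-1.03217728 -0.04016143  0.37284107] [-0.00408595  0.26131044  0.01347304]
6.7 [0.49520814 0.23015858 0.02986348] [-1.03217728 -0.04016143  0.37284107] [-0.00408595  0.26131044  0.01347304]
6.7 [0.49520814 0.23015858 0.02986348] [-1.03217728 -0.04016143  0.37284107] [-0.00408595  0.26131044  0.01347304]
```

View pics/c7.png

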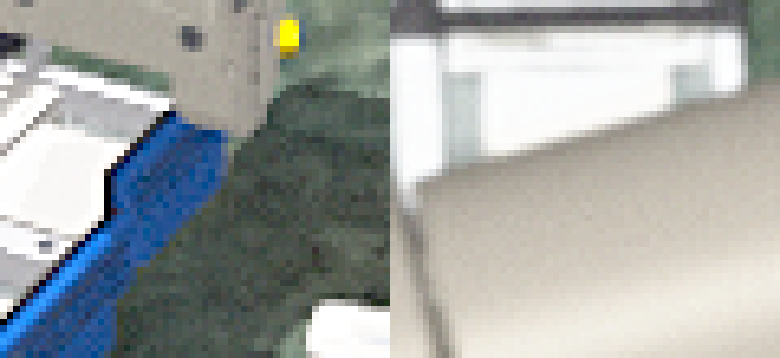

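The bar moves with the push at about 1 N. The side view still puts the tip near the bar's top edge while the TCP height says mid-bar, so I'll settle the real tip height with a light bench touch in free space.

Call:
{"method": "apply_moves", "body": {
  "rows": [
    {"xyz":[-12,0,0],"turn":0},
    {"xyz":[-22,0,0],"turn":0},
    {"xyz":[0,25,0],"turn":0},
    {"xyz":[0,0,12],"turn":0},
    {"xyz":[0,0,10],"turn":0},
    {"xyz":[0,0,0],"turn":0}
  ]
}}

```text
time: 7.45
tool_pos: [0.4617, 0.2035, 0.0067]
tool_rot: [3.141, 0.002, 0.058]
contact_force: [-0.0, 0.3, -0.1]
opening: 0.0003
```

Call:
{"method": "apply_moves", "body": {
  "rows": [
    {"xyz":[0,0,4],"turn":0},
    {"xyz":[0,0,0],"turn":0}
  ]
}}

```text
time: 7.7
tool_pos: [0.4624, 0.2035, 0.0036]
tool_rot: [3.141, 0.0, 0.058]
contact_force: [-0.5, 0.2, -0.0]
opening: 0.0005
```

```bash
python3 - <<'E'
from cell import robot
import cv2,numpy as np
from h import *
a=np.load("side0.npz")["frame"]
X=robot.observe()["tool_pos"]
c=robot.read_camera("side");u=proj(c,X)
f=c["frame"][160:260,300:420].astype(float);f=255*(f/255)**.6
f=cv2.resize(f.astype(np.uint8),None,fx=6,fy=6,interpolation=cv2.INTER_NEAREST)
cv2.circle(f,tuple(int(v) for v in (u-[300,160])*6),4,(255,0,255),-1)
cv2.imwrite("pics/c8.png",f)
s=robot.observe();print(s["time"],s["tool_pos"],s["contact_force"],s["torque"])
E
```

```text
7.75 [0.46249576 0.20340152 0.00383217] [-0.12757363 -0.55998273 -0.05424292] [ 0.03743587 -0.04511479 -0.00201261]
```

View pics/c8.png

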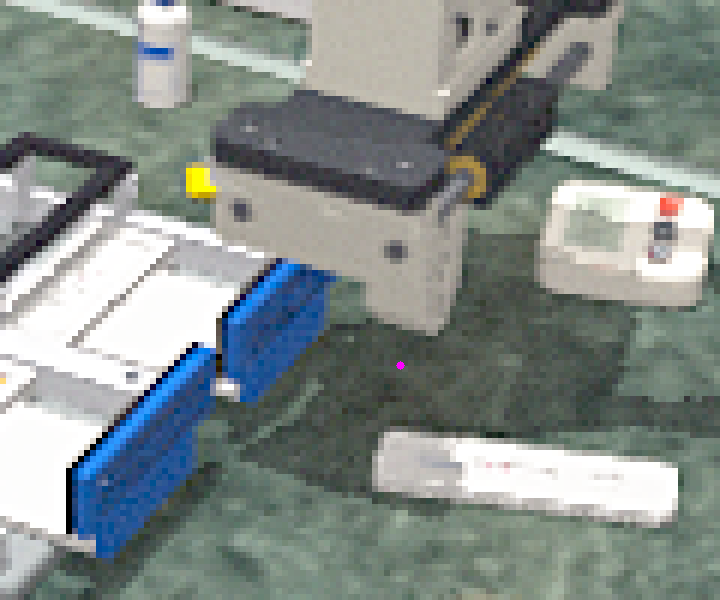

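Call:
{"method": "apply_moves", "body": {
  "rows": [
    {"xyz":[0,0,3],"turn":0},
    {"xyz":[0,0,0],"turn":0},
    {"xyz":[0,0,0],"turn":0}
  ]
}}

```text
time: 8.12
tool_pos: [0.4625, 0.2032, 0.0009]
tool_rot: [3.142, -0.0, 0.058]
contact_force: [0.1, 0.8, 0.1]
opening: 0.0006
```

Call:
{"method": "apply_moves", "body": {
  "rows": [
    {"xyz":[0,0,2],"turn":0},
    {"xyz":[0,0,0],"turn":0},
    {"xyz":[0,0,0],"turn":0}
  ]
}}

```text
time: 8.5
tool_pos: [0.4625, 0.2032, -0.0011]
tool_rot: [3.142, 0.0, 0.058]
contact_force: [-0.3, -0.9, 0.4]
opening: 0.0005
```

Call:
{"method": "apply_moves", "body": {
  "rows": [
    {"xyz":[0,0,3],"turn":0},
    {"xyz":[0,0,0],"turn":0},
    {"xyz":[0,0,0],"turn":0}
  ]
}}

```text
time: 8.88
tool_pos: [0.4624, 0.2032, -0.0042]
tool_rot: [3.141, 0.0, 0.058]
contact_force: [0.1, 0.5, 0.4]
opening: 0.0004
```

No bench contact at a reported z of -4 mm, so the tip really is higher than reported, as the picture showed (about 19 mm). I'll probe on in small steps.

Call:
{"method": "apply_moves", "body": {
  "rows": [
    {"xyz":[0,0,4],"turn":0},
    {"xyz":[0,0,4],"turn":0},
    {"xyz":[0,0,0],"turn":0}
  ]
}}

```text
time: 9.25
tool_pos: [0.4622, 0.2031, -0.0126]
tool_rot: [3.141, 0.001, 0.058]
contact_force: [-0.4, 0.1, 0.4]
opening: 0.0002
```

Call:
{"method": "apply_moves", "body": {
  "rows": [
    {"xyz":[0,0,3],"turn":0},
    {"xyz":[0,0,0],"turn":0}
  ]
}}

```text
time: 9.5
tool_pos: [0.4624, 0.2032, -0.0153]
tool_rot: [3.141, 0.0, 0.058]
contact_force: [0.8, -0.1, -0.1]
opening: 0.0007
```

Clear down to -15 mm, so the tip sits at least 15 mm above the reading, and about 19 mm by the picture. I'll push at a reported z of about 14 mm, which puts the tip near 33 mm on the bar face.

Call:
{"method": "apply_moves", "body": {
  "rows": [
    {"xyz":[0,0,-15],"turn":0},
    {"xyz":[0,0,-15],"turn":0},
    {"xyz":[0,-25,0],"turn":0},
    {"xyz":[12,0,0],"turn":0},
    {"xyz":[0,0,0],"turn":0}
  ]
}}

```text
time: 10.12
tool_pos: [0.4743, 0.2288, 0.0156]
tool_rot: [-3.141, -0.002, 0.058]
contact_force: [0.3, 0.3, 1.0]
opening: 0.0007
```

Call:
{"method": "apply_moves", "body": {
  "rows": [
    {"xyz":[6,0,0],"turn":0},
    {"xyz":[6,0,0],"turn":0},
    {"xyz":[6,0,0],"turn":0},
    {"xyz":[6,0,0],"turn":0},
    {"xyz":[0,0,0],"turn":0}
  ]
}}

```text
time: 10.75
tool_pos: [0.4974, 0.2301, 0.0147]
tool_rot: [3.141, -0.0, 0.058]
contact_force: [-0.8, -0.8, 0.4]
opening: 0.0007
```

```bash
python3 - <<'E'
from cell import robot
import cv2,numpy as np
from h import *
c=robot.read_camera("side")
f=c["frame"][170:240,290:380].astype(float);f=255*(f/255)**.6
cv2.imwrite("pics/c9.png",cv2.resize(f.astype(np.uint8),None,fx=8,fy=8,interpolation=cv2.INTER_NEAREST))
s=robot.observe();print(s["time"],s["tool_pos"],s["contact_force"],s["torque"])
E
```

```text
10.8 [0.49722936 0.230175   0.01468846] [-1.2950559  -0.79102011 -0.38673647] [-0.18688524  0.25767685 -0.02417885]
```

View pics/c9.png

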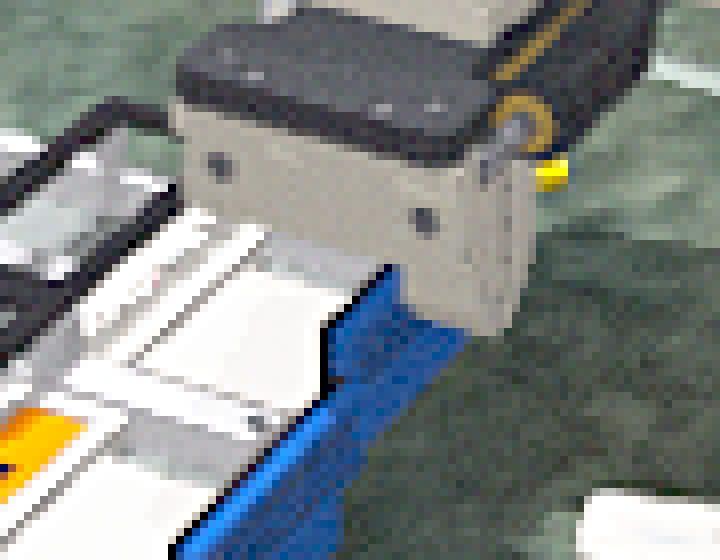

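The tip now overlaps the bar's face by roughly 10 mm. I'll back off, lower 4 mm for margin, then push on.

Call:
{"method": "apply_moves", "body": {
  "rows": [
    {"xyz":[-16,0,0],"turn":0},
    {"xyz":[0,0,4],"turn":0},
    {"xyz":[8,0,0],"turn":0},
    {"xyz":[8,0,0],"turn":0},
    {"xyz":[6,0,0],"turn":0},
    {"xyz":[6,0,0],"turn":0},
    {"xyz":[6,0,0],"turn":0},
    {"xyz":[6,0,0],"turn":0},
    {"xyz":[6,0,0],"turn":0},
    {"xyz":[0,0,0],"turn":0}
  ]
}}

```text
time: 12.05
tool_pos: [0.5275, 0.2319, 0.0109]
tool_rot: [3.142, -0.001, 0.058]
contact_force: [-2.7, 0.9, -0.9]
opening: 0.0004
```

Call:
{"method": "apply_moves", "body": {
  "rows": [
    {"xyz":[3,0,0],"turn":0},
    {"xyz":[2,0,0],"turn":0},
    {"xyz":[0,0,0],"turn":0}
  ]
}}

```text
time: 12.42
tool_pos: [0.532, 0.2322, 0.0109]
tool_rot: [3.141, -0.0, 0.058]
contact_force: [-2.5, -0.7, -2.3]
opening: 0.0006
```

Call:
{"method": "apply_moves", "body": {
  "rows": [
    {"xyz":[2,0,0],"turn":0},
    {"xyz":[0,0,0],"turn":0}
  ]
}}

```text
time: 12.68
tool_pos: [0.534, 0.2323, 0.0109]
tool_rot: [3.141, -0.0, 0.058]
contact_force: [-3.4, -1.1, -1.6]
opening: 0.0006
```

Call:
{"method": "apply_moves", "body": {
  "rows": [
    {"xyz":[2,0,0],"turn":0},
    {"xyz":[0,0,0],"turn":0}
  ]
}}

```text
time: 12.92
tool_pos: [0.5361, 0.2324, 0.0109]
tool_rot: [3.141, -0.0, 0.058]
contact_force: [-3.4, -1.1, -0.4]
opening: 0.001
```

Call:
{"method": "apply_moves", "body": {
  "rows": [
    {"xyz":[2,0,0],"turn":0},
    {"xyz":[0,0,0],"turn":0}
  ]
}}

```text
time: 13.18
tool_pos: [0.5381, 0.2326, 0.0109]
tool_rot: [3.141, -0.0, 0.058]
contact_force: [-3.3, -1.7, -0.1]
opening: 0.0002
```

Call:
{"method": "apply_moves", "body": {
  "rows": [
    {"xyz":[1,0,0],"turn":0},
    {"xyz":[0,0,0],"turn":0}
  ]
}}

```text
time: 13.42
tool_pos: [0.5382, 0.2326, 0.0109]
tool_rot: [3.141, 0.001, 0.058]
contact_force: [-5.3, -0.9, 1.8]
opening: 0.0003
```

Call:
{"method": "apply_moves", "body": {
  "rows": [
    {"xyz":[1,0,0],"turn":0},
    {"xyz":[0,0,0],"turn":0}
  ]
}}

```text
time: 13.68
tool_pos: [0.5382, 0.2326, 0.0109]
tool_rot: [3.141, 0.003, 0.058]
contact_force: [-9.1, -0.7, 2.6]
opening: 0.0005
```

Call:
{"method": "apply_moves", "body": {
  "rows": [
    {"xyz":[1,0,0],"turn":0},
    {"xyz":[0,0,0],"turn":0}
  ]
}}

```text
time: 13.92
tool_pos: [0.5382, 0.2326, 0.0109]
tool_rot: [3.141, 0.005, 0.058]
contact_force: [-10.9, -2.6, 6.3]
opening: 0.0002
```

The carriage is at its stop: the tool stays at 0.5382 while the force rises to about 11 N. Now I let go straight back.

Call:
{"method": "apply_moves", "body": {
  "rows": [
    {"xyz":[-6,0,0],"turn":0},
    {"xyz":[-8,0,0],"turn":0},
    {"xyz":[-8,0,0],"turn":0},
    {"xyz":[-10,0,0],"turn":0},
    {"xyz":[-20,0,0],"turn":0},
    {"xyz":[-30,0,0],"turn":0},
    {"xyz":[-20,0,-20],"turn":0},
    {"xyz":[-40,0,-40],"turn":0},
    {"xyz":[-40,0,-40],"turn":0},
    {"xyz":[0,0,-20],"turn":0}
  ]
}}

```text
time: 15.18
tool_pos: [0.3576, 0.2227, 0.1331]
tool_rot: [-3.14, -0.003, 0.059]
contact_force: [1.2, -0.1, -0.4]
opening: 0.0005
```

Call:
{"method": "apply_moves", "body": {
  "rows": [
    {"xyz":[0,0,-30],"turn":0},
    {"xyz":[0,0,0],"turn":0}
  ]
}}

```text
time: 15.42
tool_pos: [0.3609, 0.2232, 0.1633]
tool_rot: [-3.139, -0.007, 0.058]
contact_force: [0.6, -0.3, -0.4]
opening: 0.0005
```

```bash
python3 - <<'E'
from cell import robot
import cv2,numpy as np
from h import *
o=[]
for n in("top","side"):
    c=robot.read_camera(n);np.savez(n+"9.npz",**c)
    x,y=(255,120) if n=="top" else (205,165)
    o.append(cv2.resize(c["frame"][y:y+135,x:x+130],None,fx=3,fy=3,interpolation=2))
    m=cv2.inRange(cv2.cvtColor(c["frame"],cv2.COLOR_BGR2HSV),(100,130,60),(125,255,255))
    for k in cv2.findContours(m,0,2)[0]:
        if cv2.contourArea(k)>30 and 200<k[0,0,0]<400 and 120<k[0,0,1]<270:
            print(n,cv2.boundingRect(k), ray(c,(k[:,0,0].mean(),k[:,0,1].max()+.5),.026).round(3) if n=="top" else "")
cv2.imwrite("pics/c10.png",np.hstack(o))
s=robot.observe();print(s["time"],s["tool_pos"],s["contact_force"])
E
```

```text
top (273, 240, 44, 6) [0.486 0.341 0.026]
top (324, 224, 41, 5) [0.525 0.235 0.026]
side (312, 192, 33, 61) 
15.525 [0.35924264 0.22242839 0.16088688] [-0.25172375  0.17543403 -1.14705902]
```

View pics/c10.png

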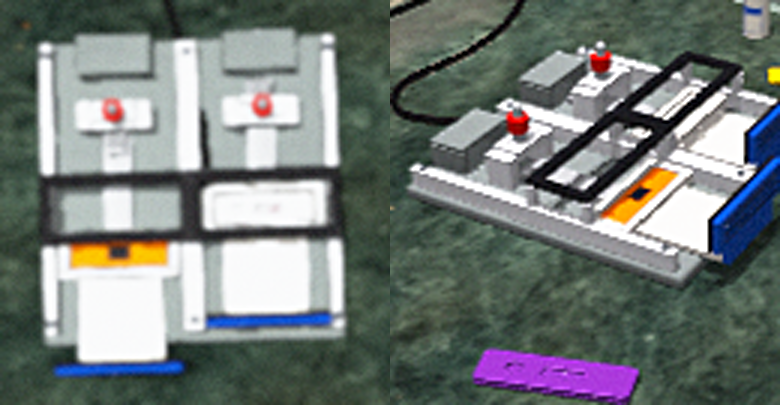

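```bash
python3 -c "
from cell import robot
print(robot.hand_in())"
```

```text
the job is handed in; nothing more can be done
None
```

The white cassette was in the right lane. I pushed that lane's blue bar to its stop with closed fingertips and let it spring back; it was caught half-way, and I handed the job in at about 15.5 s.

- **Stop reached:** the tool held at x = 0.538 m while the force rose to about 11 N.
- **Final pictures:**
  - The right bar is held about 31 mm in (0.030 m is nominal), and the cassette shows in the right reading window.
  - The left bar and the orange plate are at home.
  - The arm is well clear. I did not send the bottle or timer any contact, but I did not compare their positions before and after.
- **Disagreement found on the way:** the real fingertips sit at least 15 mm above the reported TCP, about 19 mm by the side picture. The reported height reached -15 mm over the bench without contact.
- **Effect on the push:** two short trial pushes, too short to latch, came before the full one, and the bar sprang back each time. In the first, the tip was only at the bar's top edge, so I lowered it. For the full push, it was on the bar's face by the pictures.
- **Pictures:** I viewed 12, two past the budget, to sort out the tip height.

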